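# Span calibration of a suspension balance

### The job

Calibrate the suspension balance: hang the larger of the two steel weights by its eye on the balance's hook and let go of it, so that it hangs free and still. Only then take the white-handled stylus out of the tool stand, reach through the orange-ringed hole in the grey control deck and press the recessed red calibration button fully down; finish there, with the stylus still in the gripper holding the button down. Leave the small weight and the red screwdriver alone.

Things in the scene. Friction and masses are not known exactly. Their poses are not given: they have to be found in the camera images.
- balance: Suspension balance, fixed to the worktop: white housing 150 x 230 mm (x by y), 34 mm high; origin under its centre; its front faces its own -x, turned up to 0.25 rad from the robot. Left (own y +70 mm): column and aluminium beam with the hook. Right: grey control deck with the calibration hole; a display, up to 91 mm high, leans 45 mm behind the hole.
- hook: The balance's steel hook, fixed; origin on its rod's axis at its root, 160 mm above the worktop; axes are the balance's. Rod 8 mm thick, level along -x from a 28 mm square plate and the beam behind it (24 mm square, top at 172 mm). The rod is straight for 33 mm, then turns up: its tip ends 45 mm in front of the root, its top 14 mm above the rod's axis.
- hook_seat (a point): Point on top of the hook's rod in the middle of its straight part, 18 mm in front of the root and 164 mm above the worktop, where the eye should rest; axes are the balance's. The upturned tip reaches 10 mm above the level of this point.
- cal_hole (a point): Centre of the orange-ringed mouth of the calibration hole, in the middle of the grey control deck (70 x 80 mm, top 56 mm above the worktop). The hole is vertical, 13 mm wide and 20 mm deep; the button's top lies 12 mm below the mouth.
- cal_button (a joint): Travel in m of the red calibration button (10 mm wide, in the hole): 0 released, 0.004 fully down. A spring returns it: it starts to move at about 1.4 N and is fully down at about 5 N.
- weight_large: The larger steel weight, 0.25 kg: cylinder 36 mm across, 30 mm high, with an upright closed eye on top, 78 mm high in all; origin at the centre of its underside, z up. The eye is an oval of 7 mm round bar in the weight's y-z plane; its opening looks along the weight's x and is 22 mm wide (y), 32 mm high; 36 mm wide outside, its sides straight for 10 mm.
- weight_large_eye (a point): Centre of the opening of the large weight's eye, 55 mm above its underside; axes are the weight's. The eye can be gripped here across its outer sides (36 mm, along the weight's y). When it hangs, the eye's upper inner edge, 16 mm above this point, rests on the hook.
- weight_small: The smaller steel weight, 0.10 kg: cylinder 26 mm across and 24 mm high, 66 mm high with its eye; origin at the centre of its underside. To be left alone.
- tool_stand: Blue tool stand, fixed to the worktop: block 50 x 110 mm (x by y), 60 mm high, with two upright holes 13 mm wide and 54 mm deep at y = +32 and -32 mm in its frame; the stylus is in one, the screwdriver in the other, either way round. Origin under its centre.
- stylus: Calibration stylus, 0.05 kg, upright in the tool stand; origin at its tip, z up to the handle. Steel rod 7 mm thick, 50 mm long, round tip, all in the hole at the start; collar 19 mm wide from 50 to 54 mm, resting on the stand; white hexagonal handle, 14 mm across flats, from 54 to 112 mm; cap to 116 mm.
- stylus_grip (a point): Point on the stylus's axis in its handle, 87 mm above its tip and 97 mm above the worktop at the start: where to grip it from above. Axes are the stylus's; flats of the handle face its x and the directions 60 degrees to either side of that.
- screwdriver: Small screwdriver shaped like the stylus but with a red handle, in the other hole of the tool stand; origin at its tip. To be left alone.

How it is judged:
On the way:
1. the large weight hangs by its eye on the hook, released and still (contact force between weight_large and hook above 1.5 N and contact force between weight_large and the fingers below 0.05 N and height (world z) of weight_large above 0.085 m and linear speed of weight_large below 0.03 m/s), for 0.2 s.
At the end, for the whole second after the job is handed in: The stylus, in the gripper, presses the button with over 2 N and holds it at least 3 of its 4 mm down; the large weight hangs on the hook (over 1.5 N on it, underside over 85 mm up), untouched and slower than 3 cm/s; the small weight and the screwdriver are within 20 mm of their places (all of step 1 and value of joint cal_button above 0.003 m and contact force between stylus and cal_button above 2 N and contact force between stylus and the fingers above 2 N and contact force between weight_large and the arm below 0.05 N and distance of each of weight_small, screwdriver from where it was at the start of the episode below 0.02 m); the arm keeps its last pose, push and grip.
It fails at once if the button is pressed while the large weight does not hang on the hook (value of joint cal_button above 0.002 m and contact force between weight_large and hook below 0.5 N).
It fails at once if the stylus is drawn before the large weight is on the hook (distance of stylus from where it was at the start of the episode above 0.04 m and height (world z) of weight_large below 0.05 m).
It fails at once if the small weight is disturbed (distance of weight_small from where it was at the start of the episode above 0.02 m).
It fails at once if the screwdriver is disturbed (distance of screwdriver from where it was at the start of the episode above 0.02 m).
It also fails if it takes over 58 s, if anything falls off the work surface, if the arm or the gripper's body presses on something with over 40 N, if the wrist force passes 120 N, or if a joint passes its speed limit or range.

### The arm

A 6-joint arm with a two-finger parallel gripper is mounted at the origin on a cart in front of the work surface, level with it; the furniture and walls round the work are solid. World frame = base frame: x ahead of the robot, y to its left, z up, the work surface at z = 0. Lengths are in m, angles in rad, forces in N, time in s.
With the tool pointing down it reaches from about 0.275 to 0.85 m from the base axis. Payload 19 kg.
Tool frame: the origin (TCP) lies between the finger pads; the fingertips stand 14 mm ahead of it and the grasp point (between the pads) lies 5 mm behind it; z points along the fingers, y is the line along which they close (so a half turn about z gives the same grasp; the last joint's range is limited). The gripper opens to 85 mm and grips with 20 to 120 N. Pads are 22 mm wide; open, the fingers measure 114 mm over their backs; the gripper's body (76 mm by 85 mm) begins 54 mm behind the grasp point. The pads swing forward as they close: fully open they stand 13 mm farther back than shut.
Start: joints at [-1.38, 0.15, 1.437, -0, 1.554, -0.134], TCP at [0.183, -0.545, 0.245] pointing down, gripper open.
Joint ranges: [-2.8, 2.8], [-0.68, 2.1], [0.12, 2.68], [-1.39, 4.53], [0.16, 2.79], [-2.81, 2.81]. Speed limits (rad/s): [1.89, 1.89, 2.22, 3.01, 3.01, 3.01].

### API

Orientations are given as [roll, pitch, yaw] about the fixed x, y, z axes, in that order (R = Rz(yaw) Ry(pitch) Rx(roll)).
In Python, from plant import arm, optics gives the robot as it stands.
- The arm moves only by the shell command python3 -m creep 'ROWS' [FORCE]. ROWS is text: rows parted by semicolons, each of 7 numbers parted by spaces: the shift along the tool's x, y, z scaled (see below), then the turn, a rotation vector about the tool's x, y, z scaled (see below), then the opening, from 0 (shut) to 1 (fully open). A call has exactly 5 rows; each row shifts and turns the commanded pose from where the row before left it, along the tool's axes as they then stand; what a row does not reach is not made up. The controller multiplies each number of a shift by 0.03 m and each number of a turn by 5 degrees. A row lasts 1/8 s, in which the tool goes at most 62.5 mm and 10.7 degrees, less where a joint would pass 70% of its speed; a pose out of reach is approached as far as the arm can. A call with a number of a shift or a turn outside -1 to 1 is refused whole. A call with a gripper value outside its range is refused whole. The fingers move at their own pace and stop on an object; FORCE is the grip in N (left out, the last holds). Time passes only in rows, so rows that do not move let the fingers close, or fill a call up. It gives the time, the measured TCP pose, the force, the opening and the grip force at its end, in the units of the state.
- arm.observe(): the state, without advancing time (a new reading comes with each control period).
- optics.read_camera(name): name is "scene" or "top"; returns (picture, depth): 384x512x3 uint8, red, green, blue; 384x512 float32, m along the optical axis (not along the pixel's ray), 0 where there is no reading.
- optics.camera_params(name): a dict with "K" (3x3 intrinsics, pixels), "R" (3x3) and "t" (3): a world point X has camera coordinates R X + t. Camera axes: x right, y down, z forward; pixel columns grow to the right and rows downward; lengths in m; the calibration is good to about 2 mm. A picture is of the moment at which its call begins. camera_params takes no time and is no camera call.
- arm.job_done(): hands the job in; it is judged then, once.
The state is a dict: "time_s": time; "joints": joint angles; "qvel": joint speeds; "joint_efforts": joint torques, N m; "ee_pos": TCP position; "tool_rot": TCP orientation; "contact_force": force on the tool from outside, world axes, zero at the start; "wrist_torque": the same for the moment, N m; "grip_width": finger opening in m; "gripper_force": force on a finger pad.
Only numpy, scipy, OpenCV 4.12 (cv2) and the standard library are available. Lean on these libraries where they do the work, as an engineer would, in place of code of your own. Each camera call takes 0.05 s, during which the arm holds its last target. There are 200 camera calls.

## Working session

There is one attempt and no reset: what is moved stays moved. The work goes in short steps, Python scripts to look and compute and a shell command to move; the robot and the scene stay as the last step left them, time stands still between calls to the robot, and variables do not carry over. Pictures are saved under pics/ and viewed, at most 12 in all, crops included, and the job is handed in when it is done.

```bash
ls; mkdir -p pics; python3 - <<'E'
from plant import arm, optics
import cv2,numpy as np
s=arm.observe(); print(s)
for n in("scene","top"):
    p,d=optics.read_camera(n); np.savez(n+"0.npz",p=p,d=d,**optics.camera_params(n))
    cv2.imwrite(f"pics/{n}0.png",cv2.resize(p[:,:,::-1],(800,600),interpolation=cv2.INTER_CUBIC))
    c=optics.camera_params(n);print(n,c["K"],c["R"],c["t"],-c["R"].T@c["t"],(d==0).mean())
E
```

```text
pics
{'time_s': 0.0, 'joints': array([-1.37998622e+00,  1.50943676e-01,  1.43804659e+00, -3.47966496e-06,
        1.55378805e+00, -1.34021739e-01]), 'qvel': array([-5.28689785e-04, -7.49935488e-05,  2.91233445e-04,  3.72226570e-04,
       -1.03348081e-04,  4.96247052e-04]), 'joint_efforts': array([-8.31562174e-04, -7.13039947e+01, -5.70867383e+01, -2.81749435e-04,
        8.81574088e-03,  5.54926908e-05]), 'ee_pos': array([ 0.18343393, -0.54470588,  0.24469181]), 'tool_rot': array([-3.14041716e+00, -1.54981422e-04,  3.24831812e-01]), 'contact_force': array([0.34642642, 0.22229452, 0.11437606]), 'wrist_torque': array([-0.00421282, -0.03995506, -0.03742326]), 'gripper_force': 0.0, 'grip_width': 0.08543317935795204}
scene [[451.89090624   0.         249.74733977]
 [  0.         451.89090624 190.49889704]
 [  0.           0.           1.        ]] [[-0.83381881 -0.55183856 -0.01484603]
 [-0.29144686  0.46289255 -0.83713154]
 [ 0.46883358 -0.69368919 -0.54680013]] [0.46563206 0.28243482 1.09957506] [-0.0449502   0.88898009  0.84459566] 0.003814697265625
top [[366.71944687   0.         254.02756581]
 [  0.         366.71944687 190.02622466]
 [  0.           0.           1.        ]] [[ 0.00620523 -0.99990543  0.01227267]
 [-0.99904377 -0.00673012 -0.04320021]
 [ 0.04327872 -0.01199287 -0.99899105]] [-0.01276935  0.54517222  1.02199538] [0.50049949 0.00315758 1.04467251] 0.0038604736328125
```

View pics/scene0.png

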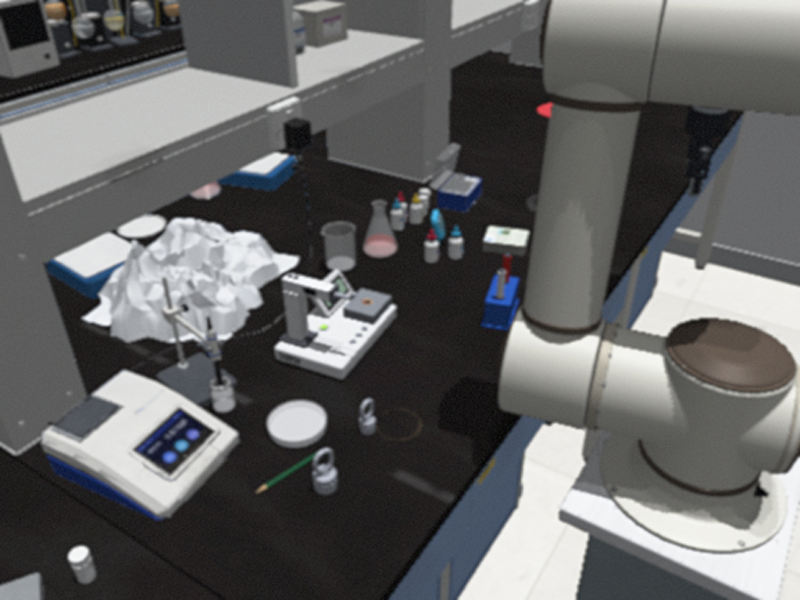

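View pics/top0.png

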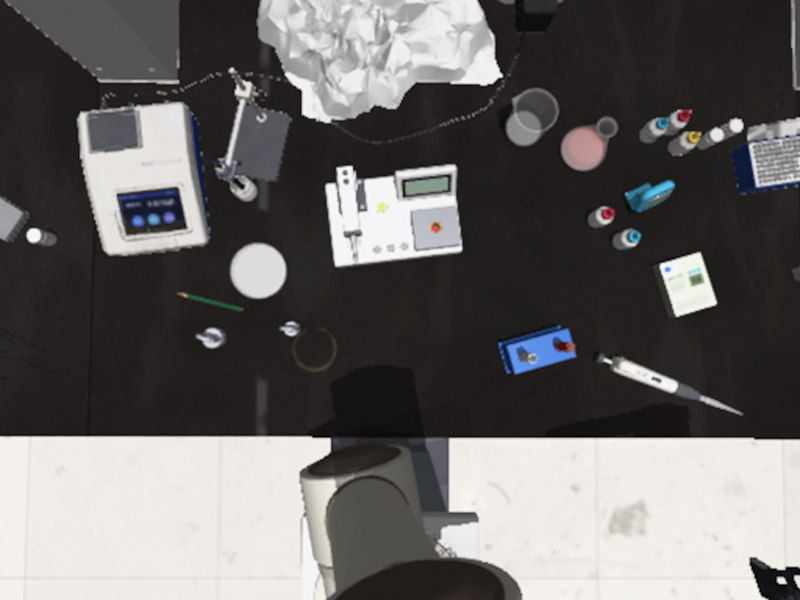

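The scene view shows the large weight at (323,470), the small one at (368,415), the balance at (335,320) and the stand at (500,295). In the top view the large weight is at (212,338), the small one at (290,328), the hole at (436,227), the hook at (352,245), the white stylus at (528,356) and the red screwdriver at (565,347).

```bash
cat > h.py <<'E'
import numpy as np,cv2
def load(f): return dict(np.load(f))
def ray(c,u,v):
    d=c["R"].T@np.linalg.solve(c["K"],[u,v,1.]); return -c["R"].T@c["t"],d
def plane(c,u,v,z):
    o,d=ray(c,u,v); return o+d*(z-o[2])/d[2]
def tri(a,ua,b,ub):
    (o1,d1),(o2,d2)=ray(a,*ua),ray(b,*ub); d1/=np.linalg.norm(d1);d2/=np.linalg.norm(d2)
    s=np.linalg.lstsq(np.c_[d1,-d2],o2-o1,rcond=None)[0]
    p,q=o1+s[0]*d1,o2+s[1]*d2; return (p+q)/2,np.linalg.norm(p-q)
def cloud(c):
    v,u=np.mgrid[:384,:512]; P=np.stack([u,v,np.ones_like(u)],-1)@np.linalg.inv(c["K"]).T*c["d"][...,None]
    return (P-c["t"])@c["R"]
def proj(c,X):
    x=c["K"]@(c["R"]@np.asarray(X)+c["t"]); return x[:2]/x[2]
E
python3 - <<'E'
from h import *
S,T=load("scene0.npz"),load("top0.npz")
# crops: (cam,u0,v0,w,h)
cr=[(T,110,195,90,70),(T,200,95,100,78),(T,310,200,70,55),(S,175,240,80,62),(S,170,165,90,70),(S,300,155,45,60)]
M=np.zeros((600,800,3),np.uint8)
for i,(c,u,v,w,h) in enumerate(cr):
    k=min(266/w,300/h); im=cv2.resize(c["p"][v:v+h,u:u+w,::-1],None,fx=k,fy=k,interpolation=cv2.INTER_CUBIC)
    y,x=(i//3)*300,(i%3)*266; M[y:y+im.shape[0],x:x+im.shape[1]]=im; print(i,k)
cv2.imwrite("pics/crops.png",M)
for n,c in(("scene",S),("top",T)):
    P=cloud(c);hsv=cv2.cvtColor(c["p"],cv2.COLOR_RGB2HSV)
    for nm,m in(("red",((hsv[...,0]<8)|(hsv[...,0]>172))&(hsv[...,1]>120)&(hsv[...,2]>80)),("blue",(abs(hsv[...,0].astype(int)-110)<12)&(hsv[...,1]>140)&(hsv[...,2]>80))):
        m=m&(P[...,0]>.2)&(P[...,0]<.8)&(abs(P[...,1])<.5)
        k,l,st,ce=cv2.connectedComponentsWithStats(m.astype(np.uint8))
        for j in range(1,k):
            if st[j,4]>5: print(n,nm,st[j],ce[j].round(1),np.median(P[l==j],0).round(3))
E
```

```text
0 2.9555555555555557
1 2.66
2 3.8
3 3.325
4 2.9555555555555557
5 5.0
scene red [352  65   2   9   9] [352.3  69. ] [0.285 0.019 0.542]
scene red [273 147   5   6  19] [275.4 150.1] [ 0.691 -0.369  0.066]
scene red [323 164   4  15  30] [324.3 169.4] [ 0.456 -0.282  0.105]
scene blue [276 134   8  19  67] [278.9 142.4] [ 0.716 -0.44   0.067]
scene blue [289 145   5   6  17] [291.  147.9] [ 0.65  -0.415  0.067]
scene blue [308 176  25  35 365] [321.7 191.7] [ 0.44  -0.243  0.058]
scene blue [ 89 263  28  26  93] [102.6 275.4] [0.713 0.419 0.072]
scene blue [111 281   8   6  22] [113.7 283. ] [0.68  0.414 0.06 ]
scene blue [104 288   7   7  25] [106.1 290.7] [0.677 0.44  0.06 ]
scene blue [108 291   5   5   9] [110.2 293.2] [0.665 0.439 0.056]
top red [386 133   8   7  43] [389.3 136.1] [ 0.69  -0.372  0.065]
top red [277 144   4   4  13] [278.4 145.4] [ 0.668 -0.074  0.043]
top red [362 220   4   5  12] [362.9 221.8] [ 0.463 -0.283  0.12 ]
top blue [400 116  32  20 206] [412.9 123.9] [ 0.734 -0.446  0.029]
top blue [ 85 121  29   6  70] [ 98.4 123.9] [0.716 0.408 0.072]
top blue [ 81 125   4   3   7] [ 82.1 126.4] [0.708 0.449 0.073]
top blue [ 84 137   7   4  20] [ 86.9 138.8] [0.677 0.441 0.06 ]
top blue [ 95 136   6   3  14] [ 97.5 137.3] [0.682 0.413 0.061]
top blue [405 148   5   6  17] [407.2 150.4] [ 0.652 -0.42   0.068]
top blue [319 208  50  31 789] [343.1 223.2] [ 0.456 -0.254  0.059]
```

View pics/crops.png

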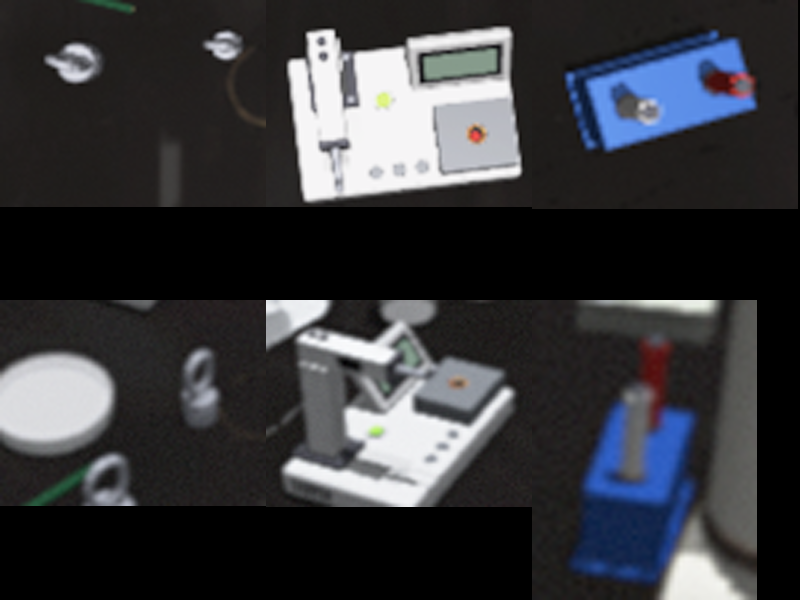

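The crops show the balance nearly aligned with the robot, with its hook at the beam end, the orange ring in the deck, the white stylus in the left hole and the large weight's eye upright. Next I measure these from both views.

```bash
python3 - <<'E'
from h import *
S,T=load("scene0.npz"),load("top0.npz")
PS,PT=cloud(S),cloud(T)
np.set_printoptions(precision=4,suppress=True)
def rect(P,nm):
    r=cv2.minAreaRect((P[:,:2]*1000).astype(np.float32)); print(nm,len(P),"c",np.array(r[0]),"wh",np.array(r[1]),"ang",r[2],"z",np.median(P[:,2]),P[:,2].std())
def sel(P,x0,x1,y0,y1,z0,z1):
    m=(P[...,0]>x0)&(P[...,0]<x1)&(P[...,1]>y0)&(P[...,1]<y1)&(P[...,2]>z0)&(P[...,2]<z1); return m
for n,c,P in(("scene",S,PS),("top",T,PT)):
    print(n)
    hsv=cv2.cvtColor(c["p"],cv2.COLOR_RGB2HSV).astype(int)
    m=sel(P,.3,.8,-.15,.2,.05,.062); rect(P[m],"deck")
    o=m&(hsv[...,1]>100); o|=sel(P,.5,.65,-.11,-.02,.03,.062)&(hsv[...,1]>120)&((hsv[...,0]<25))
    v,u=np.nonzero(o); print("orange",len(u),u.mean(),v.mean(),P[o].mean(0)); 
    m=sel(P,.3,.8,-.15,.2,.029,.039); rect(P[m],"housing")
    m=sel(P,.4,.8,-.05,.15,.166,.178); rect(P[m],"beam")
    m=sel(P,.4,.8,-.05,.15,.150,.180); print("beam x ext",P[m].min(0),P[m].max(0))
    m=sel(P,.4,.56,-.05,.15,.12,.180); print("hookpts\n",P[m][P[m][:,0].argsort()][:25])
    m=sel(P,.3,.6,-.4,-.1,.056,.064)&(abs(hsv[...,0]-110)<14)&(hsv[...,1]>120); rect(P[m],"stand")
    m=sel(P,.3,.6,-.4,-.1,.07,.14); Q=P[m]; h=hsv[m]
    for nm,k in(("red",h[:,1]>110),("white",h[:,1]<60)):
        q=Q[k]; t=q[q[:,2]>.118]; print(nm,len(q),q[:,2].max(),"top",t.mean(0) if len(t) else 0, len(t))
        v,u=[a[k] for a in np.nonzero(m)]; z=q[:,2]>.118
        if z.any(): print("  px",u[z].mean(),v[z].mean())
    m=sel(P,.3,.6,.1,.4,.008,.1)&(hsv[...,1]<60)
    k,l,st,ce=cv2.connectedComponentsWithStats(m.astype(np.uint8))
    for j in range(1,k):
        if st[j,4]>6: q=P[l==j]; print("wt",st[j],q.min(0),q.max(0), "eye z>40mm:",q[q[:,2]>.04].mean(0) if (q[:,2]>.04).any() else "")
E
```

```text
scene
deck 481 c [645.0428  61.0955] wh [183.5298 388.9133] ang 28.47264289855957 z 0.055724406806429636 0.002531274869523133
orange 0 nan nan [nan nan nan]
housing 1385 c [645.7065  79.3348] wh [210.7808 350.5108] ang 26.547836303710938 z 0.034229347953915835 0.0019518254316368867
beam 239 c [665.9187  66.8661] wh [145.9403  31.6131] ang 5.948152542114258 z 0.17151396856175807 0.0024123336882542964
beam x ext [0.5937 0.048  0.1501] [0.7379 0.0889 0.179 ]
hookpts
 []
stand 216 c [ 450.8842 -253.6797] wh [ 50.3879 113.074 ] ang 16.384689331054688 z 0.059856456804130494 0.0016703018020372193
red 53 0.1252712931651378 top [ 0.4593 -0.2819  0.1218] 8
  px 323.75 164.25
white 67 0.1294999445549838 top [ 0.4454 -0.2362  0.124 ] 22
  px 321.40909090909093 171.0909090909091
wt [230 255  10  21 152] [0.4736 0.1672 0.0086] [0.4967 0.1961 0.0661] eye z>40mm: [0.4859 0.1829 0.0551]
wt [175 257  34  29 591] [0.5376 0.1912 0.0084] [0.5999 0.2929 0.0242] eye z>40mm: 
wt [200 287  15  28 291] [0.4512 0.302  0.0083] [0.4857 0.3379 0.079 ] eye z>40mm: [0.4689 0.3205 0.0605]
top
deck 903 c [636.6202  5
[... 492 characters left out ...]
 c [ 451.3818 -257.6973] wh [ 50.0949 109.6319] ang 16.315261840820312 z 0.05960578268264054 0.0016655862775069848
red 36 0.12403127450731115 top [ 0.4617 -0.2854  0.1218] 8
  px 364.0 222.0
white 55 0.12816611004336562 top [ 0.4493 -0.2447  0.1241] 31
  px 348.16129032258067 226.90322580645162
wt [148 170  36  22 649] [0.5404 0.19   0.0093] [0.5999 0.2892 0.0235] eye z>40mm: 
wt [179 206  13  10  80] [0.4742 0.1637 0.0084] [0.4991 0.1924 0.0658] eye z>40mm: [0.4866 0.1756 0.0599]
wt [126 210  19  13 175] [0.4535 0.2981 0.0083] [0.4872 0.3315 0.0783] eye z>40mm: [0.4703 0.3141 0.0656]<stdin>:14: RuntimeWarning: Mean of empty slice.
  ret = ret.dtype.type(ret / rcount)
  ret = um.true_divide(
```

```bash
cat > m.py <<'E'
from h import *
np.set_printoptions(precision=4,suppress=True)
S,T=load("scene0.npz"),load("top0.npz")
def box(P,x0,x1,y0,y1,z0,z1):
    return (P[...,0]>x0)&(P[...,0]<x1)&(P[...,1]>y0)&(P[...,1]<y1)&(P[...,2]>z0)&(P[...,2]<z1)
for n,c in(("scene",S),("top",T)):
    P=cloud(c); hsv=cv2.cvtColor(c["p"],cv2.COLOR_RGB2HSV).astype(int); print(n)
    for nm,b in(("deck",(.6,.75,-.15,-.02,.052,.060)),("housing",(.58,.78,-.12,.14,.02,.038)),("beam",(.55,.76,.02,.12,.166,.178)),("beamfront",(.55,.655,.02,.12,.12,.185)),("sty",(.40,.48,-.252,-.2,.08,.135)),("scr",(.42,.5,-.31,-.262,.08,.135)),("stycap",(.40,.48,-.256,-.2,.118,.135)),("LW",(.43,.52,.28,.35,.01,.09)),("LWtop",(.43,.52,.28,.35,.024,.036)),("LWeye",(.43,.52,.28,.35,.04,.085)),("LWeyehi",(.43,.52,.28,.35,.068,.085))):
        m=box(P,*b); q=P[m]
        if len(q)<4: continue
        r=cv2.minAreaRect((q[:,:2]*1000).astype(np.float32)); v,u=np.nonzero(m)
        print(nm,len(q),"rect",np.r_[r[0],r[1],r[2]].round(1),"mean",q.mean(0),"zmed",np.median(q[:,2]).round(4),"zmax",q[:,2].max().round(4),"px",np.r_[u.mean(),v.mean()].round(1))
    if n=="top":
        q=P[box(P,.55,.655,.02,.12,.12,.185)]; q=q[q[:,0].argsort()]; print(q[::3][:22])
    ys,xs=np.nonzero((hsv[...,1]>90)&((hsv[...,0]<25)|(hsv[...,0]>170))&box(P,.6,.73,-.13,-.02,.03,.065)); print("orange",len(xs),xs.mean(),ys.mean(),plane(c,xs.mean(),ys.mean(),.054))
    q=P[box(P,.43,.52,.28,.35,.04,.085)][:,:2]; w,V=np.linalg.eigh(np.cov(q.T)); print("eye dir",V[:,1],np.degrees(np.arctan2(V[1,1],V[0,1])),np.sqrt(w))
E
python3 m.py
```

```text
scene
deck 354 rect [681.2 -70.9 107.3  88.3   9. ] mean [ 0.6677 -0.0701  0.0558] zmed 0.0558 zmax 0.0599 px [232.9 193.3]
housing 1522 rect [684.8   3.2 152.9 230.6   6.9] mean [0.6622 0.0374 0.0329] zmed 0.0338 zmax 0.038 px [214. 217.]
beam 239 rect [665.9  66.9 145.9  31.6   5.9] mean [0.6785 0.0722 0.1713] zmed 0.1715 zmax 0.1774 px [199.3 181.6]
beamfront 156 rect [624.   63.7  60.8  31.6   0.7] mean [0.633  0.0678 0.1642] zmed 0.1645 zmax 0.1769 px [213.2 187.6]
sty 64 rect [ 441.4 -221.4   14.1   13.2   16.5] mean [ 0.4412 -0.2208  0.1051] zmed 0.1044 zmax 0.1284 px [320.  178.8]
scr 56 rect [ 458.6 -282.8   13.6   12.4   25.1] mean [ 0.4581 -0.2826  0.1081] zmed 0.1103 zmax 0.1295 px [323.9 167.9]
stycap 17 rect [ 441.7 -222.5    9.6   12.8   26.2] mean [ 0.4412 -0.2218  0.1232] zmed 0.1245 zmax 0.1284 px [320.6 173.6]
LW 281 rect [468.2 319.4  34.7  34.1  86.8] mean [0.4659 0.3228 0.0383] zmed 0.0311 zmax 0.079 px [207.  301.6]
LWtop 119 rect [468.8 319.   34.1  33.   86.8] mean [0.4658 0.3223 0.0299] zmed 0.03 zmax 0.0359 px [207.4 304.1]
LWeye 97 rect [469.3 319.6  34.4 
[... 1547 characters left out ...]
144 0.0742] zmed 0.0748 zmax 0.0783 px [131.1 216.9]
[[0.5927 0.0574 0.1735]
 [0.5952 0.0527 0.173 ]
 [0.5974 0.055  0.1743]
 [0.5979 0.0529 0.1705]
 [0.6006 0.0555 0.1675]
 [0.6033 0.0581 0.165 ]
 [0.6054 0.0555 0.1674]
 [0.6083 0.0582 0.1638]
 [0.6107 0.0606 0.1634]
 [0.6132 0.0583 0.1628]
 [0.6151 0.0604 0.167 ]
 [0.6179 0.0607 0.1639]
 [0.6185 0.0561 0.1596]
 [0.6206 0.056  0.1621]
 [0.6229 0.0608 0.1631]
 [0.625  0.0607 0.1649]
 [0.6278 0.0584 0.1628]
 [0.6303 0.0633 0.162 ]
 [0.632  0.0739 0.1499]
 [0.6323 0.0716 0.1482]
 [0.6326 0.0693 0.1458]
 [0.6331 0.0659 0.1594]]
orange 30 278.56666666666666 145.3 [ 0.6657 -0.0747  0.054 ]
eye dir [0.3349 0.9422] 70.43167266008903 [0.002  0.0105]
```

```bash
cat > go.py <<'E'
import sys,numpy as np
from scipy.spatial.transform import Rotation as Ro
from plant import arm
np.set_printoptions(precision=3,suppress=True)
# go.py x y z yaw_deg : TCP target, tool down -> shift in tool axes (units of 0.03) and turn (units of 5 deg)
x,y,z,yw=map(float,sys.argv[1:5]); s=arm.observe()
R=Ro.from_euler("xyz",s["tool_rot"]); G=Ro.from_euler("xyz",[np.pi,0,np.radians(yw)])
print("t",s["time_s"],"pos",s["ee_pos"],"rpy",np.degrees(s["tool_rot"]),"F",s["contact_force"],"w",s["grip_width"],"g",s["gripper_force"],"q",s["joints"])
d=np.array([x,y,z])-s["ee_pos"]
print("shift before turn",R.inv().apply(d)/.03," after turn",G.inv().apply(d)/.03,"turn",(R.inv()*G).as_rotvec(degrees=True)/5)
E
for i in 1; do :; done
python3 -m creep '.7 -.97 0 0 0 0 1;.73 -.97 0 0 0 0 1;.73 -.97 0 0 0 0 1;.73 -.97 0 0 0 0 1;.73 -.97 0 0 0 0 1' 80
python3 -m creep '.73 -.97 0 0 0 0 1;.73 -.97 0 0 0 0 1;.73 -.97 0 0 0 0 1;.73 -.97 0 0 0 0 1;.73 -.97 0 0 0 0 1'
python3 -m creep '.73 -.97 0 0 0 0 1;.73 -.97 0 0 0 0 1;.73 -.97 0 0 0 0 1;.73 -.97 0 0 0 0 1;.73 -.97 0 0 0 0 1'
python3 -m creep '.73 -.97 0 0 0 0 1;.73 -.97 0 0 0 0 1;.73 -.97 0 0 0 0 1;.73 -.97 0 0 0 0 1;.73 -.97 0 0 0 0 1'
python3 go.py .4698 .3175 .245 -17.5
```

```text
time_s: 0.72
ee_pos: [0.2401, -0.3711, 0.245]
tool_rot: [-3.141, -0.0, 0.325]
contact_force: [0.4, 0.0, -0.1]
grip_width: 0.0857
gripper_force: 0.0
time_s: 1.35
ee_pos: [0.2974, -0.1983, 0.2452]
tool_rot: [-3.141, 0.0, 0.324]
contact_force: [0.6, -0.0, 0.0]
grip_width: 0.0855
gripper_force: 0.0
time_s: 1.98
ee_pos: [0.3547, -0.0255, 0.2452]
tool_rot: [-3.142, -0.0, 0.325]
contact_force: [0.4, -2.2, -0.7]
grip_width: 0.0851
gripper_force: 0.0
time_s: 2.6
ee_pos: [0.4121, 0.1474, 0.2452]
tool_rot: [-3.142, 0.0, 0.325]
contact_force: [-0.4, -0.6, 0.4]
grip_width: 0.0856
gripper_force: 0.0
t 2.6 pos [0.412 0.147 0.245] rpy [-179.996    0.011   18.623] F [-0.448 -0.622  0.372] w 0.0856351699332497 g 0.0 q [ 0.167 -0.141  1.73   0.     1.552  1.413]
shift before turn [ 3.634 -4.758  0.005]  after turn [ 0.13  -5.985  0.006] turn [-0.     0.002  7.225]
```

```bash

python3 -m creep '.73 -.95 0 0 0 0 1;.73 -.95 0 0 0 0 1;.73 -.95 0 0 0 0 1;.73 -.95 0 0 0 0 1;.72 -.95 0 0 0 0 1'
python3 -m creep '0 0 .8 0 0 1 1;0 0 .8 0 0 1 1;0 0 .8 0 0 1 1;0 0 .8 0 0 1 1;0 0 .8 0 0 1 1'
python3 -m creep '0 0 0 0 0 1 1;0 0 0 0 0 1 1;0 0 0 0 0 .22 1;0 0 0 0 0 0 1;0 0 0 0 0 0 1'
python3 go.py .4698 .3175 .055 -17.5
python3 - <<'E'
from plant import optics
from h import *
M=[]
for n in("scene","top"):
    p,d=optics.read_camera(n); c=optics.camera_params(n); np.savez(n+"1.npz",p=p,d=d,**c)
    u,v=proj(c,[.47,.317,.1]).astype(int); print(n,u,v)
    u0,v0=max(u-50,0),v-55; M.append(cv2.resize(p[v0:v0+110,u0:u0+100,::-1],(400,440),interpolation=cv2.INTER_CUBIC)); print(u0,v0)
cv2.imwrite("pics/c1.png",np.hstack(M))
E
```

```text
time_s: 3.22
ee_pos: [0.4701, 0.3172, 0.245]
tool_rot: [3.142, 0.001, 0.325]
contact_force: [-0.1, -0.4, 0.1]
grip_width: 0.0854
gripper_force: 0.0
time_s: 3.85
ee_pos: [0.4698, 0.316, 0.1243]
tool_rot: [3.141, 0.0, -0.114]
contact_force: [0.1, 0.4, 0.3]
grip_width: 0.0855
gripper_force: 0.0
time_s: 4.47
ee_pos: [0.47, 0.3161, 0.1253]
tool_rot: [-3.142, 0.0, -0.304]
contact_force: [0.1, 0.2, 0.1]
grip_width: 0.0855
gripper_force: 0.0
t 4.475 pos [0.47  0.316 0.125] rpy [-179.995    0.004  -17.417] F [0.075 0.215 0.145] w 0.085452713459775 g 0.0 q [0.456 0.202 1.625 0.    1.315 2.331]
shift before turn [-0.021 -0.044  2.344]  after turn [-0.021 -0.044  2.344] turn [-0.001  0.001  0.017]
scene 205 280
155 225
top 126 217
76 162
```

View pics/c1.png

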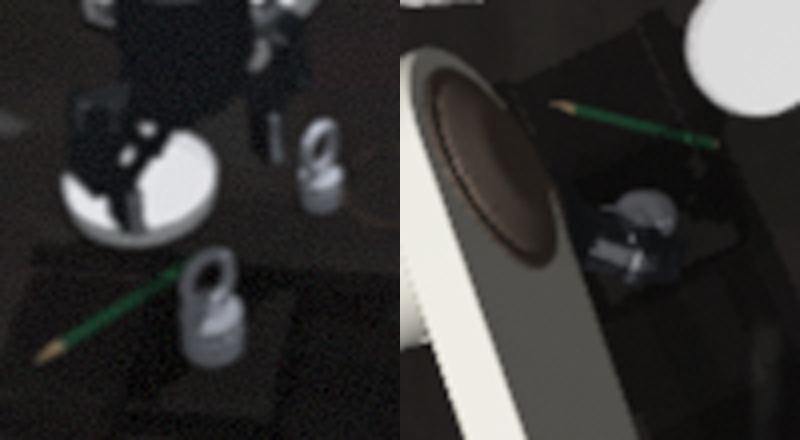

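The crops show the fingers straddling the large weight's eye (scene crop, fingers at (130,215) and (275,155), weight at (212,300)), with nothing in the way. Descend and grip.

```bash

python3 -m creep '0 0 .8 0 0 0 1;0 0 .8 0 0 0 1;0 0 .84 0 0 0 1;0 0 0 0 0 0 1;0 0 0 0 0 0 .3' 80
python3 -m creep '0 0 0 0 0 0 .1;0 0 0 0 0 0 .1;0 0 0 0 0 0 .1;0 0 0 0 0 0 .1;0 0 0 0 0 0 .1'
python3 -m creep '0 0 -.5 0 0 0 .1;0 0 -.8 0 0 0 .1;0 0 -.8 0 0 0 .1;0 0 -.8 0 0 0 .1;0 0 -.8 0 0 0 .1'
python3 go.py .4698 .3175 .2 6.5
cat > look.py <<'E'
import sys
from plant import optics
from h import *
for n in("scene","top"):
    p,d=optics.read_camera(n); c=optics.camera_params(n); np.savez(n+sys.argv[1]+".npz",p=p,d=d,**c)
E
python3 look.py 2; python3 - <<'E'
from h import *
np.set_printoptions(precision=4,suppress=True)
for n in("scene","top"):
    c=load(n+"2.npz");P=cloud(c);hsv=cv2.cvtColor(c["p"],cv2.COLOR_RGB2HSV).astype(int)
    m=(abs(P[...,0]-.47)<.05)&(abs(P[...,1]-.316)<.05)&(P[...,2]>.06)&(P[...,2]<.2)&(hsv[...,2]>70)&(hsv[...,1]<60)
    q=P[m]; print(n,len(q))
    for a in np.arange(.06,.2,.01):
        k=q[(q[:,2]>=a)&(q[:,2]<a+.01)]
        if len(k)>2: print(a.round(2),len(k),k.min(0),k.max(0))
E
```

```text
time_s: 5.2
ee_pos: [0.4704, 0.3163, 0.0531]
tool_rot: [-3.141, -0.001, -0.305]
contact_force: [0.5, 0.2, 0.2]
grip_width: 0.0696
gripper_force: 0.0
time_s: 5.82
ee_pos: [0.4704, 0.3162, 0.0533]
tool_rot: [-3.141, -0.001, -0.305]
contact_force: [-1.8, -0.4, 9.2]
grip_width: 0.0332
gripper_force: 78.5
time_s: 6.45
ee_pos: [0.4699, 0.316, 0.1649]
tool_rot: [-3.141, -0.0, -0.305]
contact_force: [-0.1, -0.0, -1.6]
grip_width: 0.0331
gripper_force: 79.8
t 6.45 pos [0.47  0.316 0.165] rpy [-179.972   -0.021  -17.49 ] F [-0.092 -0.006 -1.638] w 0.0331209838873431 g 79.78896081447601 q [0.456 0.172 1.577 0.    1.392 2.332]
shift before turn [-0.018 -0.046 -1.17 ]  after turn [ 0.002 -0.049 -1.17 ] turn [-0.005 -0.005 -4.798]
scene 365
0.11 31 [0.4508 0.3119 0.1124] [0.4771 0.3374 0.1198]
0.12 54 [0.4511 0.3048 0.1201] [0.4804 0.3363 0.1297]
0.13 56 [0.4516 0.3039 0.1302] [0.4797 0.3371 0.14  ]
0.14 97 [0.4518 0.3019 0.1401] [0.4835 0.3363 0.1497]
0.15 31 [0.4544 0.299  0.1506] [0.4737 0.3438 0.1591]
0.16 30 [0.453  0.2983 0.1602] [0.4869 0.3482 0.1697]
0.17 23 [0.4527 0.2976 0.1701] [0.4854 0.3468 0.1799]
0.18 39 [0.4631 0.3072 0.1803] [0.484  0.3446 0.1899]
0.19 4 [0.4662 0.3201 0.1909] [0.4738 0.364  0.1999]
top 30
0.14 30 [0.4788 0.302  0.1409] [0.4861 0.325  0.1472]
```

```bash
python3 - <<'E'
from h import *
np.set_printoptions(precision=4,suppress=True)
for n in("scene","top"):
  for f,z0 in(("0",0),("2",.1117)):
    c=load(n+f+".npz");P=cloud(c);hsv=cv2.cvtColor(c["p"],cv2.COLOR_RGB2HSV).astype(int)
    m=(abs(P[...,0]-.47)<.03)&(abs(P[...,1]-.316)<.03)&(P[...,2]>z0+.008)&(P[...,2]<z0+.04)&(hsv[...,2]>60)&(hsv[...,1]<60)
    q=P[m]; r=cv2.minAreaRect((q[:,:2]*1000).astype(np.float32))
    t=q[(q[:,2]>z0+.025)]; b=q[q[:,2]<z0+.022]
    print(n,f,len(q),r,"x",q[:,0].min(),q[:,0].max(),"y",q[:,1].min(),q[:,1].max(),"z top",np.percentile(t[:,2],[25,50,75,95])-z0,"side mean",b.mean(0) if len(b) else 0,"zmin",q[:,2].min()-z0)
    if n=="top": print("  t mean",t.mean(0))
E
```

```text
scene 0 194 ((468.2660217285156, 319.9471130371094), (35.83831787109375, 34.120609283447266), 86.84193420410156) x 0.4512185885044107 0.48567371776880536 y 0.3020343186291611 0.33786853360209773 z top [0.029  0.0302 0.0318 0.0384] side mean [0.4611 0.329  0.0156] zmin 0.008302725440728355
scene 2 217 ((466.7759094238281, 319.39093017578125), (31.550357818603516, 34.76462936401367), 9.200516700744629) x 0.4510663873750305 0.48350334398608247 y 0.3015517200943049 0.3371188440935617 z top [0.0289 0.0303 0.0319 0.038 ] side mean [0.461  0.3278 0.1273] zmin 0.008108907954775119
top 0 115 ((470.65069580078125, 314.37713623046875), (31.986146926879883, 33.16830062866211), 89.64430236816406) x 0.4540314967403057 0.4872296739601914 y 0.29841632497189974 0.33042072118096 z top [0.0283 0.0298 0.031  0.0342] side mean [0.4747 0.3027 0.0158] zmin 0.009192201080738758
  t mean [0.4707 0.3135 0.03  ]
top 2 51 ((482.4297790527344, 311.1905517578125), (28.531850814819336, 8.921249389648438), 71.25680541992188) x 0.4736216880708977 0.48842212257413187 y 0.299114503219562 0.32585381135768754 z top [0.0312 0.0326 0.0333 0.0348] side mean [0.4815 0.3054 0.1285] zmin 0.012694133569003563
  t mean [0.4823 0.3116 0.1438]
```

```bash

python3 -m creep '0 0 0 0 0 -.98 .1;0 0 0 0 0 -.98 .1;0 0 0 0 0 -.98 .1;0 0 0 0 0 -.98 .1;0 0 0 0 0 -.98 .1'
python3 -m creep '.14 .9 0 0 0 0 .1;.14 .9 0 0 0 0 .1;.14 .9 0 0 0 0 .1;.14 .9 0 0 0 0 .1;.14 .9 0 0 0 0 .1'
python3 -m creep '.14 .9 0 0 0 0 .1;.14 .9 0 0 0 0 .1;.14 .9 0 0 0 0 .1;.14 .9 0 0 0 0 .1;0 0 0 0 0 0 .1'
python3 go.py .546 .0524 .1633 7
python3 look.py 3; python3 - <<'E'
from h import *
M=[]
for n in("scene","top"):
    c=load(n+"3.npz"); u,v=proj(c,[.58,.056,.15]).astype(int); u0,v0=u-50,v-60; print(n,u0,v0)
    M.append(cv2.resize(c["p"][v0:v0+110,u0:u0+100,::-1],(400,440),interpolation=cv2.INTER_CUBIC))
cv2.imwrite("pics/c3.png",np.hstack(M))
E
```

```text
time_s: 7.18
ee_pos: [0.4697, 0.3159, 0.1624]
tool_rot: [3.141, 0.001, 0.125]
contact_force: [-0.7, -0.3, -2.8]
grip_width: 0.0329
gripper_force: 79.8
time_s: 7.8
ee_pos: [0.5072, 0.1837, 0.1625]
tool_rot: [-3.142, 0.001, 0.122]
contact_force: [-0.9, -0.2, -2.3]
grip_width: 0.0332
gripper_force: 79.9
time_s: 8.43
ee_pos: [0.5372, 0.0781, 0.1624]
tool_rot: [3.142, 0.001, 0.12]
contact_force: [-0.6, 0.2, -2.5]
grip_width: 0.0331
gripper_force: 80.1
t 8.425 pos [0.537 0.078 0.162] rpy [179.998   0.05    6.898] F [-0.577  0.173 -2.513] w 0.0331277637650992 g 80.08849382400513 q [ 0.002  0.127  1.634 -0.     1.382  1.453]
shift before turn [ 0.188  0.886 -0.03 ]  after turn [ 0.187  0.886 -0.03 ] turn [ 0.    0.01 -0.02]
scene 181 135
top 178 113
```

View pics/c3.png

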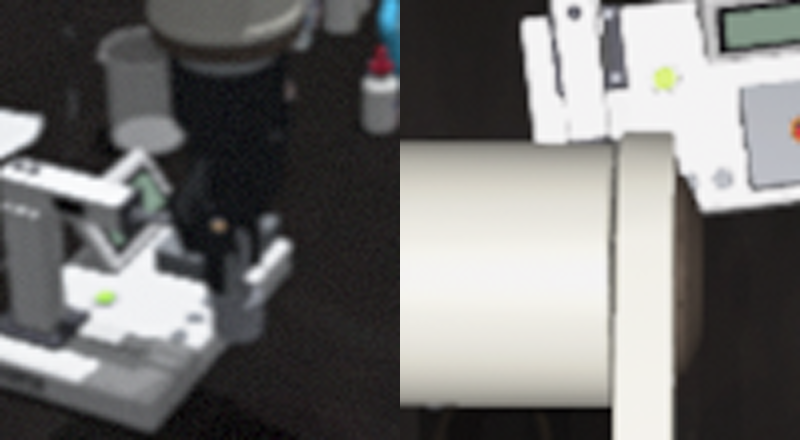

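The scene crop shows the weight in the fingers just in front of the hook (near crop (180,250)); the arm hides it in the top view. I align sideways and check the offset in the scene view alone.

```bash

python3 -m creep '0 .45 0 0 0 0 .1;0 .43 0 0 0 0 .1;0 0 0 0 0 0 .1;0 0 0 0 0 0 .1;0 0 0 0 0 0 .1'
python3 go.py .6203 .0615 .1633 7
python3 look.py 4; python3 - <<'E'
from h import *
np.set_printoptions(precision=4,suppress=True)
a=np.radians(7);ex=np.array([np.cos(a),np.sin(a)]);ey=np.array([-ex[1],ex[0]])
for n in("scene0","top0","scene4"):
    c=load(n+".npz");P=cloud(c);hsv=cv2.cvtColor(c["p"],cv2.COLOR_RGB2HSV).astype(int)
    L=P[...,:2]@ey; X=P[...,:2]@ex
    o=np.array([.638,.0635]); L-=o@ey; X-=o@ex
    if n!="scene4":
        for x0 in np.arange(-.05,.03,.006):
            m=(X>x0)&(X<x0+.006)&(abs(L)<.04)&(P[...,2]>.145)&(P[...,2]<.185)
            if m.sum()>1: print(n,x0.round(3),m.sum(),"L",L[m].min(),L[m].max(),L[m].mean(),"z",P[m][:,2].min(),P[m][:,2].max())
    else:
        z0=.162-.0533; m=(abs(X+.09)<.05)&(abs(L)<.03)&(P[...,2]>z0+.008)&(P[...,2]<z0+.026)&(hsv[...,2]>60)&(hsv[...,1]<60)
        print(n,m.sum(),"X",X[m].min(),X[m].max(),"L",L[m].min(),L[m].max())
        z0=0;c=load("scene2.npz")
    m=None
E
```

```text
time_s: 9.15
ee_pos: [0.5403, 0.0535, 0.1631]
tool_rot: [-3.141, 0.0, 0.123]
contact_force: [0.8, -0.2, -3.3]
grip_width: 0.033
gripper_force: 80.1
t 9.15 pos [0.54  0.054 0.163] rpy [-179.986    0.001    7.021] F [ 0.795 -0.247 -3.328] w 0.033004443008911685 g 80.12934789061546 q [-0.043  0.126  1.633  0.     1.383  1.405]
shift before turn [ 2.678  0.062 -0.006]  after turn [ 2.678  0.061 -0.006] turn [-0.003  0.     0.004]
scene0 -0.05 3 L -0.0022141483013494653 0.002087092917570957 0.0005262690019746594 z 0.16880317830895702 0.17515399892508488
scene0 -0.044 6 L 0.0010982762543265516 0.004572338708011608 0.002982652124394547 z 0.16530388625707781 0.1738312398378943
scene0 -0.038 6 L -0.002732310698865696 0.0029118611790204217 0.0005905840786328316 z 0.1591239550624829 0.16698827146861195
scene0 -0.032 8 L 0.00025731512006076963 0.005464380022227575 0.002756287984998474 z 0.15888151677640322 0.16525045337996042
scene0 -0.026 4 L -0.0025708314875041195 0.005947810135662543 0.003012011173152326 z 0.16104205462580246 0.16460711164149966
scene0 -0.02 6 L -0.0021637947156106785 0.00689
[... 2176 characters left out ...]
004 26 L -0.01361535339566933 0.010174413753333028 -0.0029589396528674943 z 0.1672460168423552 0.1743384788184466
top0 0.01 27 L -0.013621942238839582 0.010090212246978642 -0.0008143680122030385 z 0.15924564522356954 0.17392973829780353
top0 0.016 25 L -0.01263317200250113 0.009294437379614844 -0.002456248124446367 z 0.16775298134064512 0.1750622627649212
top0 0.022 22 L -0.013242536898278024 0.008496195494119577 -0.0019523335905732855 z 0.16972121283234895 0.17465581664691418
top0 0.028 28 L -0.013698544563578104 0.010236466682909773 -0.002096478189077295 z 0.16721535274566912 0.17454351990969785
scene4 65 X -0.11661430633266923 -0.080889881338996 L 0.002218749009720529 0.023623365136279714
```

```bash

python3 -m creep '.3 .08 0 0 0 0 .1;.5 0 0 0 0 0 .1;.5 0 0 0 0 0 .1;.4 0 0 0 0 0 .1;.3 0 0 0 0 0 .1'
python3 -m creep '.3 0 0 0 0 0 .1;.2 0 0 0 0 0 .1;.02 0 0 0 0 0 .1;0 0 0 0 0 0 .1;0 0 0 0 0 0 .1'
python3 go.py .6155 .0602 .1633 7
python3 look.py 5; python3 - <<'E'
from h import *
c=load("scene5.npz"); u,v=proj(c,[.61,.06,.15]).astype(int); u0,v0=u-40,v-45
cv2.imwrite("pics/c5.png",cv2.resize(c["p"][v0:v0+80,u0:u0+80,::-1],(560,560),interpolation=cv2.INTER_CUBIC))
E
```

```text
time_s: 9.88
ee_pos: [0.6011, 0.0584, 0.1628]
tool_rot: [-3.141, 0.0, 0.122]
contact_force: [-0.1, -0.2, -2.1]
grip_width: 0.033
gripper_force: 80.1
time_s: 10.5
ee_pos: [0.6155, 0.0601, 0.1633]
tool_rot: [-3.142, -0.0, 0.122]
contact_force: [-0.4, 0.1, -3.3]
grip_width: 0.0328
gripper_force: 80.1
t 10.5 pos [0.616 0.06  0.163] rpy [-179.995   -0.005    7.007] F [-0.381  0.109 -3.269] w 0.03284941979257095 g 80.12369468808174 q [-0.027  0.279  1.45   0.     1.413  1.421]
shift before turn [-0.001 -0.004 -0.001]  after turn [-0.001 -0.004 -0.001] turn [-0.001 -0.001  0.001]
```

View pics/c5.png

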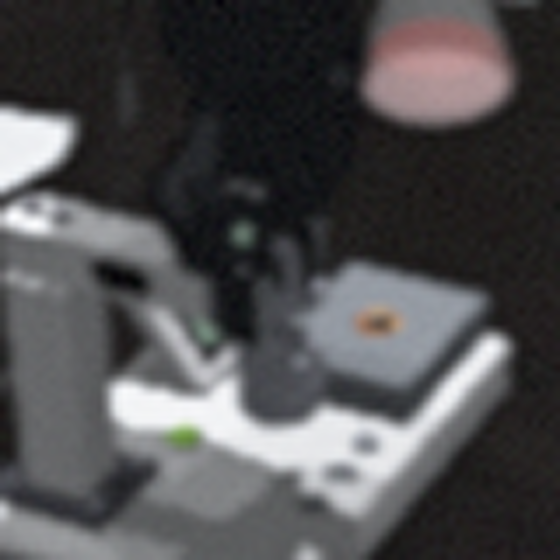

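The scene crop shows the weight under the gripper at the hook, with no contact force. Lower it until the hook carries it.

```bash

python3 -m creep '0 0 .15 0 0 0 .1;0 0 .15 0 0 0 .1;0 0 .15 0 0 0 .1;0 0 0 0 0 0 .1;0 0 0 0 0 0 .1'
python3 -m creep '0 0 .03 0 0 0 .1;0 0 .03 0 0 0 .1;0 0 .0 0 0 0 .1;0 0 0 0 0 0 .1;0 0 0 0 0 0 .1'
python3 -m creep '0 0 .03 0 0 0 .1;0 0 .0 0 0 0 .1;0 0 .0 0 0 0 .1;0 0 0 0 0 0 .1;0 0 0 0 0 0 .1'
```

```text
time_s: 11.22
ee_pos: [0.6158, 0.0601, 0.1497]
tool_rot: [-3.142, -0.0, 0.122]
contact_force: [0.6, 0.3, -2.1]
grip_width: 0.0327
gripper_force: 80.1
time_s: 11.85
ee_pos: [0.6157, 0.0601, 0.1478]
tool_rot: [-3.141, -0.0, 0.122]
contact_force: [1.0, 0.5, -2.3]
grip_width: 0.0333
gripper_force: 80.1
time_s: 12.48
ee_pos: [0.6157, 0.0601, 0.147]
tool_rot: [-3.141, -0.0, 0.122]
contact_force: [-0.2, 0.6, -2.0]
grip_width: 0.0327
gripper_force: 80.1
```

```bash

python3 -m creep '0 0 .03 0 0 0 .1;0 0 .0 0 0 0 .1;0 0 .0 0 0 0 .1;0 0 0 0 0 0 .1;0 0 0 0 0 0 .1'
python3 -m creep '0 0 .03 0 0 0 .1;0 0 .0 0 0 0 .1;0 0 .0 0 0 0 .1;0 0 0 0 0 0 .1;0 0 0 0 0 0 .1'
python3 -m creep '0 0 .03 0 0 0 .1;0 0 .0 0 0 0 .1;0 0 .0 0 0 0 .1;0 0 0 0 0 0 .1;0 0 0 0 0 0 .1'
```

```text
time_s: 13.1
ee_pos: [0.6158, 0.0601, 0.1462]
tool_rot: [-3.142, -0.0, 0.122]
contact_force: [-1.0, 1.0, 4.3]
grip_width: 0.0331
gripper_force: 80.4
time_s: 13.72
ee_pos: [0.616, 0.0601, 0.146]
tool_rot: [3.142, -0.001, 0.122]
contact_force: [-3.3, 1.3, 10.9]
grip_width: 0.0333
gripper_force: 81.4
time_s: 14.35
ee_pos: [0.6161, 0.0602, 0.1458]
tool_rot: [3.141, -0.002, 0.122]
contact_force: [-4.7, 1.2, 18.1]
grip_width: 0.0331
gripper_force: 82.1
```

The hook took the load at the predicted height. Relax the push, then open.

```bash

python3 -m creep '0 0 -.06 0 0 0 .35;0 0 0 0 0 0 .45;0 0 .0 0 0 0 .55;0 0 0 0 0 0 .65;0 0 0 0 0 0 .7'
python3 -m creep '0 0 0 0 0 0 .75;0 0 0 0 0 0 .75;0 0 0 0 0 0 .75;0 0 0 0 0 0 .75;0 0 0 0 0 0 .75'
python3 -m creep '0 0 -.3 0 0 0 .75;0 0 -.5 0 0 0 .75;0 0 -.7 0 0 0 .75;0 0 -.8 0 0 0 .75;0 0 -.8 0 0 0 .75'
python3 go.py .4425 -.224 .25 16
python3 look.py 6; python3 - <<'E'
from h import *
c=load("scene6.npz"); u,v=proj(c,[.61,.06,.15]).astype(int); u0,v0=u-40,v-45
cv2.imwrite("pics/c6.png",cv2.resize(c["p"][v0:v0+80,u0:u0+80,::-1],(560,560),interpolation=cv2.INTER_CUBIC))
E
```

```text
time_s: 14.98
ee_pos: [0.6157, 0.0601, 0.1459]
tool_rot: [-3.141, 0.0, 0.122]
contact_force: [0.1, -0.3, -0.8]
grip_width: 0.0599
gripper_force: 0.0
time_s: 15.6
ee_pos: [0.6157, 0.0601, 0.146]
tool_rot: [-3.142, 0.0, 0.122]
contact_force: [0.1, -0.5, -0.3]
grip_width: 0.0638
gripper_force: 0.0
time_s: 16.23
ee_pos: [0.6158, 0.0601, 0.2411]
tool_rot: [3.142, -0.001, 0.122]
contact_force: [0.1, -0.3, -0.4]
grip_width: 0.0642
gripper_force: 0.0
t 16.225 pos [0.616 0.06  0.241] rpy [179.997  -0.064   7.012] F [ 0.079 -0.294 -0.365] w 0.06420255390213539 g 0.0 q [-0.027  0.242  1.337  0.     1.561  1.421]
shift before turn [-6.888  8.695 -0.303]  after turn [-8.162  7.512 -0.296] turn [ 0.002 -0.013 -1.798]
```

View pics/c6.png

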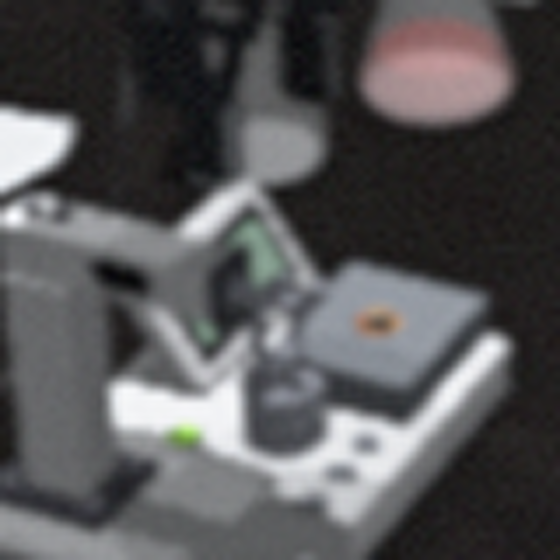

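The crop shows the weight hanging freely from the hook (crop (285,400)), released. Now to the stylus, closing on a pair of flats with the fingers part open so they stay off the screwdriver.

```bash

python3 -m creep '0 0 0 0 0 .83 .5;0 0 0 0 0 .83 .5;0 0 0 0 0 .83 .5;0 0 0 0 0 .83 .5;0 0 0 0 0 .82 .5'
python3 -m creep '-.31 .96 0 0 0 0 .5;-.31 .96 0 0 0 0 .5;-.31 .96 0 0 0 0 .5;-.31 .96 0 0 0 0 .5;-.31 .96 0 0 0 0 .5'
python3 -m creep '-.31 .96 0 0 0 0 .5;-.31 .96 0 0 0 0 .5;-.31 .96 0 0 0 0 .5;-.31 .96 0 0 0 0 .5;-.31 .96 0 0 0 0 .5'
python3 -m creep '-.3 .96 0 0 0 0 .5;0 0 .4 0 0 0 .5;0 0 .6 0 0 0 .5;0 0 .6 0 0 0 .5;0 0 .2 0 0 0 .5'
python3 go.py .442 -.2242 .092 -13.7
python3 look.py 7; python3 - <<'E'
from h import *
M=[]
for n in("scene","top"):
    c=load(n+"7.npz"); u,v=proj(c,[.445,-.24,.13]).astype(int); u0,v0=u-40,v-45; print(n,u0,v0)
    M.append(cv2.resize(c["p"][v0:v0+90,u0:u0+80,::-1],(400,450),interpolation=cv2.INTER_CUBIC))
cv2.imwrite("pics/c7.png",np.hstack(M))
E
```

```text
time_s: 16.95
ee_pos: [0.6156, 0.0601, 0.2391]
tool_rot: [-3.142, 0.0, -0.241]
contact_force: [1.1, 0.5, -0.8]
grip_width: 0.043
gripper_force: 0.0
time_s: 17.58
ee_pos: [0.5358, -0.0695, 0.2392]
tool_rot: [-3.142, -0.0, -0.239]
contact_force: [-0.1, 0.5, -0.6]
grip_width: 0.0427
gripper_force: 0.0
time_s: 18.2
ee_pos: [0.4565, -0.1984, 0.2392]
tool_rot: [3.142, -0.0, -0.239]
contact_force: [0.1, -0.0, -0.1]
grip_width: 0.0427
gripper_force: 0.0
time_s: 18.82
ee_pos: [0.4414, -0.2227, 0.1832]
tool_rot: [-3.141, 0.002, -0.238]
contact_force: [-0.6, -0.4, 0.5]
grip_width: 0.0428
gripper_force: 0.0
t 18.825 pos [ 0.441 -0.223  0.183] rpy [-179.942    0.119  -13.642] F [-0.581 -0.407  0.517] w 0.04279372485483095 g 0.0 q [-0.623  0.014  1.712  0.     1.419  1.186]
shift before turn [0.036 0.047 3.041]  after turn [0.03  0.044 3.041] turn [-0.012  0.024  0.012]
scene 282 123
top 306 183
```

View pics/c7.png

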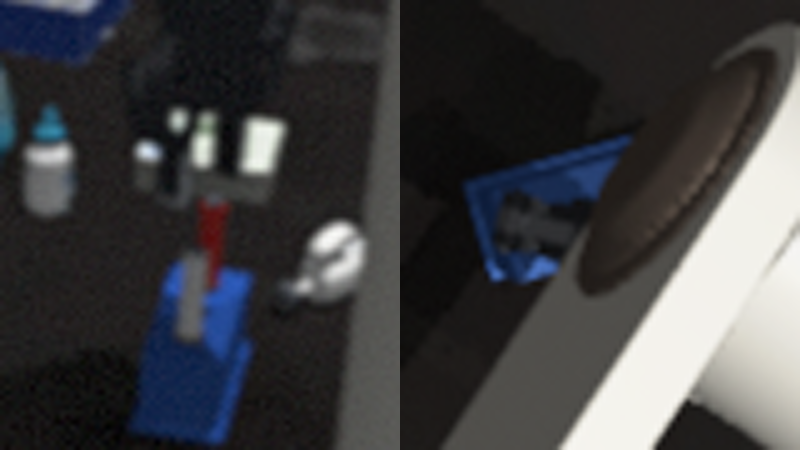

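The scene crop shows the fingers above the white stylus (crop (190,290)), with the red screwdriver behind it at (212,240). Descend with a force check, then grip.

```bash

python3 -m creep '.03 .04 .5 0 0 0 .5;0 0 .6 0 0 0 .5;0 0 .5 0 0 0 .5;0 0 0 0 0 0 .5;0 0 0 0 0 0 .5'
python3 -m creep '0 0 .5 0 0 0 .5;0 0 .5 0 0 0 .5;0 0 .44 0 0 0 .5;0 0 0 0 0 0 .5;0 0 0 0 0 0 .3'
python3 -m creep '0 0 0 0 0 0 0;0 0 0 0 0 0 0;0 0 0 0 0 0 0;0 0 0 0 0 0 0;0 0 0 0 0 0 0' 100
python3 go.py .442 -.2242 .092 -13.7
```

```text
time_s: 19.55
ee_pos: [0.4424, -0.225, 0.1373]
tool_rot: [3.142, -0.0, -0.239]
contact_force: [-0.3, -0.4, 0.1]
grip_width: 0.0428
gripper_force: 0.0
time_s: 20.18
ee_pos: [0.4424, -0.225, 0.094]
tool_rot: [3.142, -0.0, -0.239]
contact_force: [-0.2, -0.0, -0.9]
grip_width: 0.0261
gripper_force: 0.0
time_s: 20.8
ee_pos: [0.4425, -0.2251, 0.0944]
tool_rot: [3.141, -0.001, -0.239]
contact_force: [0.3, 0.4, 5.2]
grip_width: 0.0127
gripper_force: 97.4
t 20.8 pos [ 0.443 -0.225  0.094] rpy [179.979  -0.059 -13.694] F [0.333 0.443 5.218] w 0.012708566125376526 g 97.44530210271478 q [-0.626  0.09   1.821  0.     1.229  1.184]
shift before turn [-0.025 -0.027  0.08 ]  after turn [-0.024 -0.027  0.08 ] turn [ 0.004 -0.012  0.001]
```

```bash

python3 -m creep '0 0 -.4 0 0 0 0;0 0 -.7 0 0 0 0;0 0 -.8 0 0 0 0;0 0 -.8 0 0 0 0;0 0 -.8 0 0 0 0'
python3 -m creep '.87 -.95 0 0 0 0 0;.87 -.95 0 0 0 0 0;.87 -.95 0 0 0 0 0;.87 -.95 0 0 0 0 0;.87 -.95 0 0 0 0 0'
python3 -m creep '.87 -.95 0 0 0 0 0;.86 -.95 0 0 0 0 0;0 0 0 0 0 0 0;0 0 0 0 0 0 0;0 0 0 0 0 0 0'
python3 go.py .667 -.074 .169 -13.7
python3 look.py 8; python3 - <<'E'
from h import *
M=[]
np.set_printoptions(precision=4,suppress=True)
for n,f in(("scene","8"),("top","8"),("scene","0"),("scene","6"),("top","0")):
    c=load(n+f+".npz");hsv=cv2.cvtColor(c["p"],cv2.COLOR_RGB2HSV).astype(int)
    u,v=proj(c,[.667,-.073,.055]).astype(int)
    b=np.zeros(hsv.shape[:2],bool); b[v-10:v+11,u-10:u+11]=1
    m=b&(hsv[...,1]>60)&((hsv[...,0]<28)|(hsv[...,0]>170)); ys,xs=np.nonzero(m); w=hsv[...,1][m]
    print(n,f,m.sum(), (np.average(xs,weights=w),np.average(ys,weights=w),plane(c,np.average(xs,weights=w),np.average(ys,weights=w),.055)) if m.any() else "")
    if f=="8":
        u0,v0=u-30,v-50; print(u0,v0); M.append(cv2.resize(c["p"][v0:v0+75,u0:u0+60,::-1],(400,500),interpolation=cv2.INTER_CUBIC))
cv2.imwrite("pics/c8.png",np.hstack(M))
E
```

```text
time_s: 21.42
ee_pos: [0.4421, -0.2249, 0.2004]
tool_rot: [3.142, -0.0, -0.239]
contact_force: [0.1, -0.5, -0.8]
grip_width: 0.0125
gripper_force: 97.3
time_s: 22.05
ee_pos: [0.6037, -0.1165, 0.1996]
tool_rot: [-3.142, -0.0, -0.239]
contact_force: [-0.6, 0.1, -0.1]
grip_width: 0.0124
gripper_force: 97.4
time_s: 22.68
ee_pos: [0.6661, -0.0749, 0.1993]
tool_rot: [3.142, -0.0, -0.24]
contact_force: [0.4, -0.9, 0.1]
grip_width: 0.0122
gripper_force: 97.4
t 22.675 pos [ 0.666 -0.075  0.199] rpy [179.999  -0.014 -13.732] F [ 0.377 -0.931  0.073] w 0.012206671558710759 g 97.44182210415602 q [-0.227  0.366  1.261 -0.     1.514  1.584]
shift before turn [ 0.021 -0.035  1.01 ]  after turn [ 0.021 -0.035  1.01 ] turn [ 0.    -0.003 -0.006]
scene 8 7 (np.float64(234.98081023454156), np.float64(192.43496801705757), array([ 0.6656, -0.0783,  0.055 ]))
203 143
top 8 48 (np.float64(278.5717765790847), np.float64(145.04837306420742), array([ 0.6662, -0.0747,  0.055 ]))
247 94
scene 0 16 (np.float64(234.420872540633), np.float64(192.71685201026517), array([ 0.6661, -0.0761,  0.055 ]))
scene 6 15 (np.float64(234.4016393442623), np.float64(192.7559198542805), array([ 0.6661, -0.0758,  0.055 ]))
top 0 40 (np.float64(278.5922213311949), np.float64(145.18444266238973), array([ 0.6658, -0.0747,  0.055 ]))
```

View pics/c8.png

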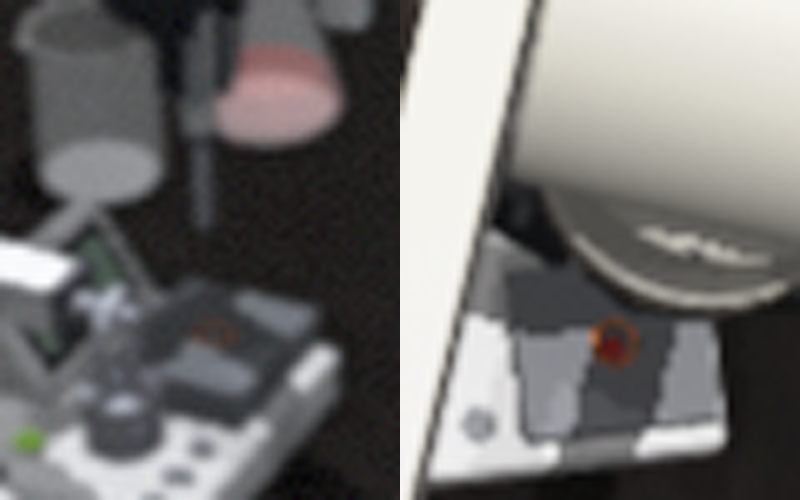

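The scene crop shows the stylus rod straight down, its tip at (203,230), above the orange ring at (215,331). The top view shows ring and red button at (613,342). I measure rod against ring in the scene view.

```bash
python3 - <<'E'
from h import *
np.set_printoptions(precision=4,suppress=True)
c=load("scene8.npz");P=cloud(c); o=-c["R"].T@c["t"]
m=(abs(P[...,0]-.666)<.03)&(abs(P[...,1]+.075)<.03)&(P[...,2]>.10)&(P[...,2]<.168)
for a in np.arange(.10,.168,.006):
    k=m&(P[...,2]>=a)&(P[...,2]<a+.006)
    if k.sum()<2: continue
    q=P[k]; d=(q-o); d/=np.linalg.norm(d[:,:2],axis=1)[:,None]
    r=.0035*.8 if a<.158 else .0075*.8
    print(a.round(3),k.sum(),"surf",q.mean(0),"axis",(q+d*r).mean(0)[:2],"px",np.nonzero(k)[1].mean(),np.nonzero(k)[0].mean())
print("TCP axis px at z=.12,.14:",proj(c,[.6661,-.0749,.12]),proj(c,[.6661,-.0749,.14]), "zmin",P[m][:,2].min())
for z in(.055,.056): print(plane(c,234.6,192.6,z))
D=P[(P[...,0]>.62)&(P[...,0]<.7)&(P[...,1]>-.12)&(P[...,1]<-.03)&(abs(P[...,2]-.056)<.006)]; print("deck z scene",np.median(D[:,2]))
E
```

```text
0.112 2 surf [ 0.6665 -0.0751  0.1157] axis [ 0.6681 -0.0773] px 233.5 176.5
0.118 5 surf [ 0.6667 -0.072   0.1212] axis [ 0.6684 -0.0743] px 232.8 175.4
0.124 2 surf [ 0.6665 -0.0704  0.1271] axis [ 0.6681 -0.0726] px 232.5 174.0
0.13 5 surf [ 0.6668 -0.0708  0.1332] axis [ 0.6685 -0.073 ] px 232.4 172.2
0.136 2 surf [ 0.6648 -0.0715  0.1396] axis [ 0.6665 -0.0738] px 233.0 170.5
0.142 3 surf [ 0.6651 -0.0687  0.145 ] axis [ 0.6668 -0.071 ] px 232.33333333333334 169.33333333333334
0.148 4 surf [ 0.6659 -0.0711  0.1501] axis [ 0.6676 -0.0734] px 232.5 167.5
0.154 3 surf [ 0.6654 -0.0698  0.1573] axis [ 0.667  -0.0721] px 232.33333333333334 165.66666666666666
0.16 2 surf [ 0.6607 -0.0725  0.1633] axis [ 0.6643 -0.0773] px 234.0 164.0
0.166 3 surf [ 0.6639 -0.0649  0.1671] axis [ 0.6675 -0.0697] px 231.66666666666666 163.66666666666666
TCP axis px at z=.12,.14: [233.5155 175.3656] [233.2908 169.7925] zmin 0.11350440497549048
[ 0.666  -0.0769  0.055 ]
[ 0.6651 -0.0757  0.056 ]
deck z scene 0.055967112828212845
```

```bash

python3 -m creep '-.03 .04 .4 0 0 0 0;0 0 .6 0 0 0 0;0 0 .5 0 0 0 0;0 0 .21 0 0 0 0;0 0 0 0 0 0 0'
python3 go.py .6655 -.0755 .148 -13.7
python3 look.py 9; python3 - <<'E'
from h import *
M=[]
for n in("scene","top"):
    c=load(n+"9.npz"); u,v=proj(c,[.667,-.073,.06]).astype(int); u0,v0=u-16,v-24; print(n,u0,v0)
    print(proj(c,[.6655,-.0755,.064]),proj(c,[.6655,-.0755,.056]))
    M.append(cv2.resize(c["p"][v0:v0+40,u0:u0+32,::-1],(400,500),interpolation=cv2.INTER_CUBIC))
cv2.imwrite("pics/c9.png",np.hstack(M))
E
```

```text
time_s: 23.4
ee_pos: [0.6654, -0.0751, 0.1469]
tool_rot: [-3.141, 0.001, -0.239]
contact_force: [0.1, 1.0, 0.5]
grip_width: 0.0122
gripper_force: 97.4
t 23.4 pos [ 0.665 -0.075  0.147] rpy [-179.994    0.05   -13.689] F [0.112 0.969 0.513] w 0.012238910276137048 g 97.40198152139783 q [-0.227  0.393  1.333  0.     1.417  1.582]
shift before turn [ 0.006  0.011 -0.036]  after turn [ 0.006  0.011 -0.036] turn [-0.001  0.01   0.002]
scene 217 167
[234.39064626 190.48375715] [234.47495767 192.59519658]
top 262 120
[279.13911312 144.75166103] [278.9014104  145.24231165]
```

View pics/c9.png

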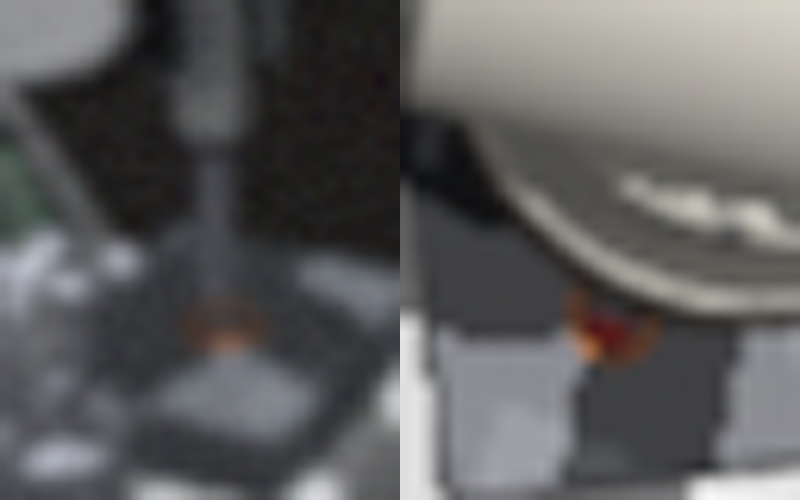

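The scene crop shows the rod (x≈216) about 1 px left of the ring's centre (227,325). The top view shows the ring's lower half at (614,316). I nudge about 1 mm and go down gently with force checks.

```bash

python3 -m creep '-.03 .03 0 0 0 0 0;0 0 .1 0 0 0 0;0 0 .1 0 0 0 0;0 0 0.08 0 0 0 0;0 0 0 0 0 0 0'
python3 -m creep '0 0 .05 0 0 0 0;0 0 .05 0 0 0 0;0 0 0 0 0 0 0;0 0 0 0 0 0 0;0 0 0 0 0 0 0'
```

```text
time_s: 24.12
ee_pos: [0.6643, -0.0758, 0.1388]
tool_rot: [-3.142, 0.0, -0.239]
contact_force: [0.1, 0.6, 0.1]
grip_width: 0.0126
gripper_force: 97.4
time_s: 24.75
ee_pos: [0.6644, -0.0759, 0.1361]
tool_rot: [-3.142, -0.0, -0.239]
contact_force: [-0.3, -0.2, -0.6]
grip_width: 0.0123
gripper_force: 97.4
```

The tip is about 4 mm below the mouth with no contact. Carry on down to the button.

```bash

python3 -m creep '0 0 .1 0 0 0 0;0 0 .1 0 0 0 0;0 0 0 0 0 0 0;0 0 0 0 0 0 0;0 0 0 0 0 0 0'
python3 -m creep '0 0 .05 0 0 0 0;0 0 .05 0 0 0 0;0 0 0 0 0 0 0;0 0 0 0 0 0 0;0 0 0 0 0 0 0'
python3 -m creep '0 0 .03 0 0 0 0;0 0 .03 0 0 0 0;0 0 0 0 0 0 0;0 0 0 0 0 0 0;0 0 0 0 0 0 0'
```

```text
time_s: 25.38
ee_pos: [0.6645, -0.0759, 0.1302]
tool_rot: [-3.142, -0.0, -0.239]
contact_force: [0.2, -0.1, -0.5]
grip_width: 0.0122
gripper_force: 97.4
time_s: 26.0
ee_pos: [0.6645, -0.0759, 0.1272]
tool_rot: [-3.141, -0.0, -0.239]
contact_force: [-0.5, -0.3, 2.1]
grip_width: 0.0127
gripper_force: 97.5
time_s: 26.62
ee_pos: [0.6644, -0.0759, 0.1254]
tool_rot: [-3.141, -0.0, -0.239]
contact_force: [0.7, 0.4, 3.2]
grip_width: 0.0126
gripper_force: 97.5
```

Button contact at the predicted height; the spring is compressing. Keep pressing to the stop.

```bash

python3 -m creep '0 0 .03 0 0 0 0;0 0 .02 0 0 0 0;0 0 0 0 0 0 0;0 0 0 0 0 0 0;0 0 0 0 0 0 0'
python3 -m creep '0 0 .02 0 0 0 0;0 0 .01 0 0 0 0;0 0 0 0 0 0 0;0 0 0 0 0 0 0;0 0 0 0 0 0 0'
```

```text
time_s: 27.25
ee_pos: [0.6645, -0.0759, 0.1239]
tool_rot: [-3.142, -0.0, -0.239]
contact_force: [1.3, 0.1, 4.2]
grip_width: 0.0124
gripper_force: 97.6
time_s: 27.88
ee_pos: [0.6646, -0.0759, 0.1236]
tool_rot: [-3.141, -0.001, -0.239]
contact_force: [-1.4, -0.7, 10.2]
grip_width: 0.0121
gripper_force: 98.1
```

```bash

python3 -m creep '0 0 .01 0 0 0 0;0 0 0 0 0 0 0;0 0 0 0 0 0 0;0 0 0 0 0 0 0;0 0 0 0 0 0 0'
python3 look.py A; python3 - <<'E'
from h import *
M=[]
for f,X in(("sceneA",[.63,0,.1]),("sceneA",[.455,-.26,.09])):
    c=load(f+".npz"); u,v=proj(c,X).astype(int); M.append(cv2.resize(c["p"][v-40:v+40,u-40:u+40,::-1],(400,400),interpolation=cv2.INTER_CUBIC))
cv2.imwrite("pics/cA.png",np.hstack(M))
E
```

```text
time_s: 28.5
ee_pos: [0.6647, -0.0759, 0.1235]
tool_rot: [-3.142, -0.001, -0.239]
contact_force: [-1.4, 0.7, 11.4]
grip_width: 0.0125
gripper_force: 98.4
```

View pics/cA.png

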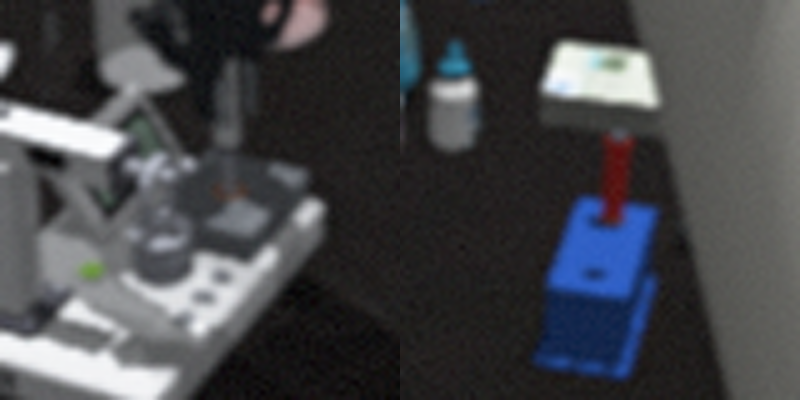

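The picture shows the weight hanging at (160,240), the stylus in the orange ring at (228,185), and the screwdriver in its hole at (615,180). Hand in.

```bash
python3 -c "
from plant import arm
print(arm.job_done())"
```

```text
the job is handed in; nothing more can be done
None
```

The large weight hangs released on the hook and the stylus, still in the gripper, holds the calibration button against its stop at about 11 N; I handed the job in at about 28.6 s, and no verdict came back.

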